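# Tea infuser from behind the strainer

### The job

Make the mug ready for tea: the tea infuser hangs at the back of a hook, behind the strainer. Hang the strainer on the empty hook first and leave it hanging there, then take the infuser down and stand it in the mug, capsule down, and let go. The mug stays upright about where it is, the whisk stays on its hook, and the bowl, lemon, garlic and spoon are left alone.

Things in the scene. Friction and masses are not known exactly. Their poses are not given: they have to be found in the camera images.
- rail_stand: Fixed utensil rail on the worktop: wooden board 110 x 405 x 18 mm, two steel posts and a 12 mm rail along y at 197 mm height, carrying three hooks about 110 mm apart. Nothing of it but the hook tips stands higher than 207 mm. Origin: on the worktop, below the middle of the rail; y runs along the rail, -x is the side of the hooks; yaw varies.
- hook_crowded: The hook from which two things hang, strainer in front and infuser behind it. Fixed level flat bar 8 mm wide, 6 mm thick, out from the rail along its own -x (to the robot) for 88 mm, then bent up at 45 degrees: tip 107 mm out, 15 mm above the bar. Origin: on the bar's top face, over the rail's axis; z up. Its place varies.
- hook_spare: The empty hook, same shape. Fixed level flat bar 8 mm wide, 6 mm thick, out from the rail along its own -x (to the robot) for 88 mm, then bent up at 45 degrees: tip 107 mm out, 15 mm above the bar. Origin: on the bar's top face, over the rail's axis; z up. Its place varies.
- hook_whisk: The third hook, same shape and axes, from which the whisk hangs. Which of the three places it has varies.
- strainer: Steel tea strainer, 75 mm round wire bowl at the lower end of a handle, hanging at the front of the crowded hook about 74 mm out from the rail; 139 mm from eye to lowest point, bowl bulging 20 mm to the front (-x), about 70 g. Origin: middle of the underside of its hanging eye's top, which bears on the hook; z up along the handle, x along the hook.
- tea_infuser: Steel tea infuser, a pierced round capsule 36 mm in diameter and 60 mm long at the lower end of a handle, hanging behind the strainer about 36 mm out from the rail; 132 mm from the eye to the capsule's bottom, about 60 g. Origin: middle of the underside of its hanging eye's top, which bears on the hook; z up along the handle, x along the hook.
- strainer_grip (a point): Middle of the handle's loop, 25 mm below the strainer's origin. The loop is flat steel strip 9 mm deep (x); sides upright and parallel from 4 to 46 mm below the strainer's origin, 36 mm apart outside (y), 28 mm inside. The eye within is 55 mm high, its top strip 4 mm thick.
- infuser_grip (a point): Middle of the handle's loop, 25 mm below the infuser's origin. The loop is flat steel strip 9 mm deep (x); sides upright and parallel from 4 to 46 mm below the infuser's origin, 36 mm apart outside (y), 28 mm inside. The eye within is 55 mm high, its top strip 4 mm thick.
- infuser_bottom (a point): Middle of the infuser capsule's lower end, 132 mm below the infuser's origin along its handle.
- whisk: Small wire balloon whisk on a handle of the same kind, about 140 mm long, hanging alone on the third hook; stays there. Origin at the top of its eye, z up.
- mug: Plain white ceramic mug, 84 mm across its round wall, 90 mm high, wall 4 mm, about 280 g, standing upright beside the rail, left or right, any yaw. Origin: middle of the underside, on the axis of the wall; the handle is on its +y side and reaches 78 mm from the axis.
- mug_in (a point): Middle of the mug's inner floor, on its axis; the rim is about 85 mm above it and the inside about 76 mm wide.
- rice_bowl: Bystander: white rice bowl, 115 mm across, 52 mm high; origin under its middle.
- lemon: Bystander: lemon, 78 x 55 x 56 mm; origin under its middle.
- garlic: Bystander: garlic bulb, 60 mm; origin under its middle.
- teaspoon_left: Bystander: teaspoon, 130 x 26 x 11 mm, lying flat; origin under its middle.

How it is judged (in metres and radians):
On the way, in this order (a step that is already met when the one before it is completed fails the run):
1. the strainer hangs by its eye on the hook that was empty, let go, while the infuser still hangs on its own hook (x of strainer in the frame of hook_spare between -0.097 and -0.009 m and y of strainer in the frame of hook_spare between -0.016 and 0.016 m and z of strainer in the frame of hook_spare between -0.008 and 0.012 m and angle between each of strainer, tea_infuser's own z axis and vertical below 0.35 rad and contact force between strainer and hook_spare above 0.2 N and contact force between the fingers and strainer below 0.2 N and x of tea_infuser in the frame of hook_crowded between -0.097 and -0.009 m and y of tea_infuser in the frame of hook_crowded between -0.016 and 0.016 m and z of tea_infuser in the frame of hook_crowded between -0.008 and 0.012 m), for 0.2 s.
2. the infuser has been taken off its hook, clear of it (x of strainer in the frame of hook_spare between -0.097 and -0.009 m and y of strainer in the frame of hook_spare between -0.016 and 0.016 m and z of strainer in the frame of hook_spare between -0.008 and 0.012 m and angle between strainer's own z axis and vertical below 0.35 rad and distance between tea_infuser and hook_crowded above 0.15 m), for 0.1 s.
3. the infuser stands in the mug on its capsule, let go (horizontal distance between infuser_bottom and mug_in below 0.035 m and z of infuser_bottom in the frame of mug_in below 0.022 m and angle between tea_infuser's own z axis and vertical below 0.9 rad and contact force between the fingers and tea_infuser below 0.2 N), for 0.2 s.
At the end, for the whole second after the job is handed in: Infuser stands capsule down in the mug (bottom within 35 mm of the mug's axis, within 22 mm of its floor, leaning under 0.9 rad), mug upright and moved under 60 mm, strainer hanging by its eye on the formerly empty hook, whisk on its own hook, all let go and at rest (all of step 3 and angle between mug's own z axis and vertical below 0.12 rad and distance of mug from where it was at the start of the episode below 0.06 m and x of strainer in the frame of hook_spare between -0.097 and -0.009 m and y of strainer in the frame of hook_spare between -0.016 and 0.016 m and z of strainer in the frame of hook_spare between -0.008 and 0.012 m and angle between each of strainer, whisk's own z axis and vertical below 0.35 rad and contact force between strainer and hook_spare above 0.2 N and contact force between the fingers and strainer below 0.2 N and x of whisk in the frame of hook_whisk between -0.097 and -0.009 m and y of whisk in the frame of hook_whisk between -0.016 and 0.016 m and z of whisk in the frame of hook_whisk between -0.008 and 0.012 m and linear speed of each of strainer, tea_infuser, mug, whisk below 0.05 m/s); the robot touches nothing.
It fails at once if the strainer, the infuser or the whisk falls to the stand or the worktop (height (world z) of any of strainer, whisk below 0.11 m or height (world z) of tea_infuser below 0.07 m).
It fails at once if the mug is tipped (angle between mug's own z axis and vertical above 0.5 rad).
It fails at once if the whisk is taken off or knocked off its hook (z of whisk in the frame of hook_whisk above 0.03 m or distance between whisk and hook_whisk above 0.115 m).
It fails at once if the bowl, lemon, garlic or spoon is shoved more than 5 cm (distance of any of rice_bowl, lemon, garlic, teaspoon_left from where it was at the start of the episode above 0.05 m).
It also fails if it takes over 67 s, if anything falls off the work surface, if the arm or the gripper's body presses on something with over 40 N, if the wrist force passes 120 N, or if a joint passes its speed limit or range.

### The arm

A 6-joint arm with a two-finger parallel gripper is mounted at the origin on a cart in front of the work surface, level with it; the furniture and walls round the work are solid. World frame = base frame: x ahead of the robot, y to its left, z up, the work surface at z = 0. Lengths are in mm, angles in rad, forces in N, time in s.
With the tool pointing down it reaches from about 325 to 850 mm from the base axis. Payload 4.4 kg.
Tool frame: the origin (TCP) lies at the very end of the fingers, on their centre line; the grasp point (between the pads) lies 19 mm behind it; z points along the fingers, y is the direction in which the jaws open and shut (so a half turn about z gives the same grasp; the last joint's range is limited). The gripper opens to 94 mm and grips with 3 to 60 N. Pads are 16 mm wide; open, the fingers measure 119 mm over their backs; the gripper's body (75 mm by 177 mm) begins 78 mm behind the grasp point.
Start: joints at [1.155, 0.207, 1.542, -0, 1.393, -0.15], TCP at [150.496, 554.958, 205.447] pointing down, gripper open.
Joint ranges: [-2.73, 2.73], [-0.86, 2.22], [0.23, 2.46], [-1.11, 4.25], [0.08, 2.63], [-2.82, 2.82]. Speed limits (rad/s): [2.79, 2.79, 3.14, 3.14, 3.14, 3.14].

### API

Orientations are given as a unit quaternion [x, y, z, w].
In Python, from plant import telemetry, imaging, workorder, finder gives the robot as it stands.
- The arm moves only by the tool jog_arm, never from a script. Its argument "commands" is a list of rows, each an object of numbers: "tx", "ty", "tz": the shift along the tool's x, y, z in mm; "wx", "wy", "wz": the turn, a rotation vector about the tool's x, y, z in degrees. A call has 1 to 10 rows; each row is the pose to reach, as a shift and turn from the pose commanded when the call began, along the tool's axes at that moment; what a row does not reach only later rows make up. A row lasts 1/10 s, in which the tool goes at most 50 mm and 8.59 degrees, less where a joint would pass 70% of its speed; a pose out of reach is approached as far as the arm can. A call with a gripper value outside its range is refused whole. "jaw" is the opening in per cent of the stroke, from 0 (shut) to 100 (fully open), set as the call begins (left out, the last holds). The fingers move at their own pace and stop on an object; "squeeze" is the grip in N (left out, the last holds). Time passes only in rows, so rows that repeat a pose let the fingers close. It gives the time, the measured TCP pose, the force and the opening at its end, in the units of the state.
- telemetry.get_state(): the state, without advancing time (a new reading comes with each control period).
- imaging.get_image(name): name is "scene" or "top"; returns a dict with "image" (400x640x3 uint8, red, green, blue), "vfov" (degrees; the focal length in pixels is half the picture's height over the tangent of half this angle, whatever the lens; pixels are square), "cx", "cy" (the principal point, pixels), "k1" (the pictures are not rectified: a ray, as slopes to the right and down, at radius r is drawn at 1 + k1 r^2 times it, then the intrinsics apply), "rvec" (rotation vector, rad) and "tvec" (3), from world to camera coordinates, as OpenCV has them. Camera axes: x right, y down, z forward; pixel columns grow to the right and rows downward; lengths in mm; the calibration is good to about 2 mm. A picture is of the moment at which its call begins. There is no depth.
- workorder.sign_off(): hands the job in, once; it reports no verdict.
Trained networks look in the newest picture that a camera, given by its name, has taken for a name from the list of things; names that differ only in an ending like _2 or _b are one class to them, and where a whole thing is asked for, a point or a joint stands for the part that bears it (a point fixed in the world has none). Each returns a list of dicts, best first, with "p" (0 to 1); they miss things now and then, are a little off and sometimes report something else, mostly with a low value. They report only what shows in the picture. A call takes as long as a camera call.
- finder.regions_of(thing, camera): "region" (400x640 bool, what is visible of it) and "bbox" ([centre column, centre row, width, height] in pixels, round what is visible of it).
The state is a dict: "time": time; "joint_positions": joint angles; "dq": joint speeds; "joint_efforts": joint torques, N m; "tool_pos": TCP position; "eef_rot": TCP orientation; "force": force on the tool from outside, world axes, zero at the start; "wrist_torque": the same for the moment, N m; "gripper_width": finger opening in mm.
Only numpy, scipy, OpenCV 4.12 (cv2) and the standard library are available. Lean on these libraries where they do the work, as an engineer would, in place of code of your own. Each camera call takes 0.05 s, during which the arm holds its last target. There are 200 camera calls.

## Working session

There is one attempt and no reset: what is moved stays moved. The work goes in short steps, Python scripts to look and compute and a tool call to move; the robot and the scene stay as the last step left them, time stands still between calls to the robot, and variables do not carry over. Pictures are saved under pics/ and viewed, about 8 in all and at most 12, crops included, and the job is handed in when it is done.

Besides the shell and the picture viewer there is one more tool, called as name(argument=value, ...) on one line, values as JSON. jog_arm: Moves the arm, as the interface text tells. Its arguments: {"type":"object","properties":{"commands":{"type":"array","items":{"type":"object","properties":{"tx":{"type":"number"},"ty":{"type":"number"},"tz":{"type":"number"},"wx":{"type":"number"},"wy":{"type":"number"},"wz":{"type":"number"}}}},"jaw":{"type":"number"},"squeeze":{"type":"number"}},"required":["commands"]}

```bash
mkdir -p pics; cat > h.py <<'E'
import numpy as np,cv2
from plant import telemetry,imaging,workorder,finder
from scipy.spatial.transform import Rotation as R
def cam(n):
    d=imaging.get_image(n); h=d['image'].shape[0]
    f=h/2/np.tan(np.radians(d['vfov'])/2)
    d['f']=f; d['Rm']=R.from_rotvec(np.ravel(d['rvec'])).as_matrix(); d['t']=np.ravel(d['tvec']); return d
def proj(d,P):
    c=np.atleast_2d(P)@d['Rm'].T+d['t']; s=c[:,:2]/c[:,2:]; r2=(s**2).sum(1,keepdims=True)
    return s*(1+d['k1']*r2)*d['f']+[d['cx'],d['cy']]
def ray(d,uv):
    m=(np.array(uv,float)-[d['cx'],d['cy']])/d['f']; s=m.copy()
    for _ in range(20): s=m/(1+d['k1']*(s@s))
    v=d['Rm'].T@np.array([s[0],s[1],1]); return -d['Rm'].T@d['t'],v/np.linalg.norm(v)
def atz(d,uv,z):
    o,v=ray(d,uv); return o+v*(z-o[2])/v[2]
def tri(d1,u1,d2,u2):
    o1,v1=ray(d1,u1);o2,v2=ray(d2,u2)
    a=np.linalg.lstsq(np.c_[v1,-v2],o2-o1,rcond=None)[0]
    p,q=o1+a[0]*v1,o2+a[1]*v2; return (p+q)/2,np.linalg.norm(p-q)
E
python3 - <<'E'
from h import *
s=telemetry.get_state(); print(s)
for n in ['scene','top']:
    d=cam(n); cv2.imwrite(f'pics/{n}0.png',d['image'][:,:,::-1]); print(n,d['f'],d['cx'],d['cy'],d['k1'],'pos',-d['Rm'].T@d['t'],'fwd',d['Rm'][2])
    for t in ['rail_stand','hook_crowded','hook_spare','hook_whisk','strainer','tea_infuser','whisk','mug','rice_bowl','lemon','garlic','teaspoon_left']:
        print(t,[(round(x['p'],2),np.round(x['bbox']).tolist()) for x in finder.regions_of(t,n)[:3]])
E
```

```text
{'time': 0.0, 'joint_positions': array([ 1.15553579e+00,  2.07424917e-01,  1.54294914e+00,  7.38374144e-06,
        1.39347344e+00, -1.50500302e-01]), 'dq': array([-1.14560130e-03, -8.51360048e-04, -2.83258721e-04, -6.38438984e-04,
        9.89345057e-05,  8.03781441e-04]), 'joint_efforts': array([-1.18588923e-04, -3.70874870e+01, -2.81415260e+01,  6.95522991e-02,
        3.62156925e-02, -1.87767155e-04]), 'tool_pos': array([150.14626405, 554.21988182, 204.29029842]), 'eef_rot': array([ 1.31994371e-01,  9.91249825e-01, -1.08159931e-03, -3.18178055e-04]), 'force': array([-0.29348344,  0.20721613,  0.49289906]), 'wrist_torque': array([-0.01105206, -0.00015634, -0.05185551]), 'gripper_width': 93.96646528145787}
scene 400.58585146035887 322.2087483726004 199.2106913340562 0.02134107900695042 pos [ 135.31812831 -669.42286324  689.87845927] fwd [ 0.4117521   0.71617225 -0.56352242]
rail_stand [(0.36, [312.0, 167.0, 37.0, 10.0])]
hook_crowded [(0.76, [356.0, 210.0, 49.0, 17.0])]
hook_spare [(0.42, [314.0, 165.0, 42.0, 14.0]), (0.27, [250.0, 248.0, 28.0, 10.0]), (0.24, [331.0, 185.0, 43.0, 1
[... 696 characters left out ...]
 -11.42587555 1308.26263694] fwd [ 0.18684077 -0.00411853 -0.98238158]
rail_stand [(0.98, [316.0, 206.0, 142.0, 39.0])]
hook_crowded [(0.71, [357.0, 211.0, 6.0, 38.0])]
hook_spare []
hook_whisk [(0.61, [316.0, 209.0, 8.0, 43.0])]
strainer [(0.73, [354.0, 224.0, 23.0, 10.0]), (0.16, [316.0, 208.0, 12.0, 38.0])]
tea_infuser [(0.66, [356.0, 210.0, 16.0, 13.0])]
whisk [(0.58, [317.0, 214.0, 11.0, 16.0])]
mug [(0.88, [225.0, 240.0, 31.0, 35.0])]
rice_bowl [(0.68, [411.0, 244.0, 38.0, 38.0]), (0.24, [356.0, 211.0, 20.0, 11.0])]
lemon [(0.86, [411.0, 183.0, 22.0, 16.0])]
garlic [(0.47, [227.0, 189.0, 15.0, 18.0])]
teaspoon_left [(0.6, [281.0, 271.0, 24.0, 36.0]), (0.33, [410.0, 244.0, 41.0, 37.0])]
```

```bash
python3 - <<'E'
import cv2
a=cv2.imread('pics/scene0.png')[130:280,210:410]; b=cv2.imread('pics/top0.png')[150:300,190:450]
cv2.imwrite('pics/s1.png',cv2.resize(a,None,fx=4,fy=4,interpolation=cv2.INTER_CUBIC))
cv2.imwrite('pics/t1.png',cv2.resize(b,None,fx=3,fy=3,interpolation=cv2.INTER_CUBIC))
E
```

```text
(no output)
```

View pics/s1.png

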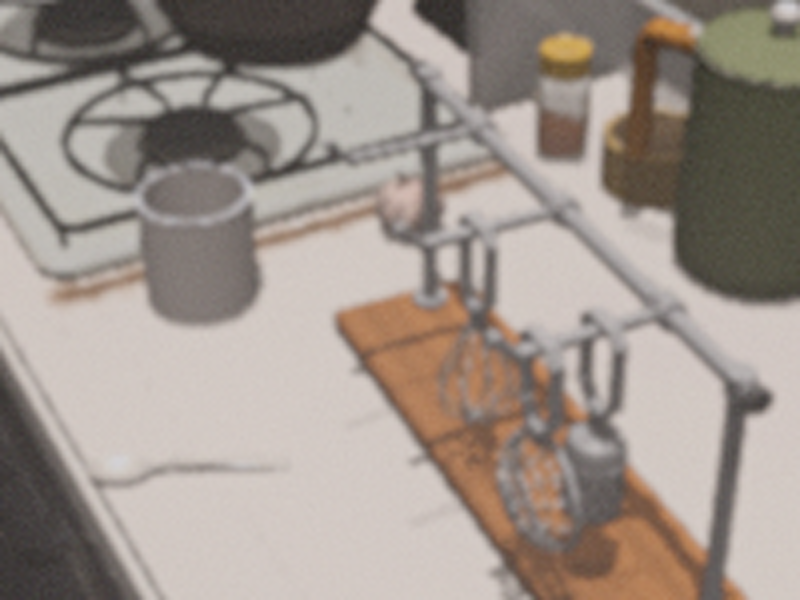

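View pics/t1.png

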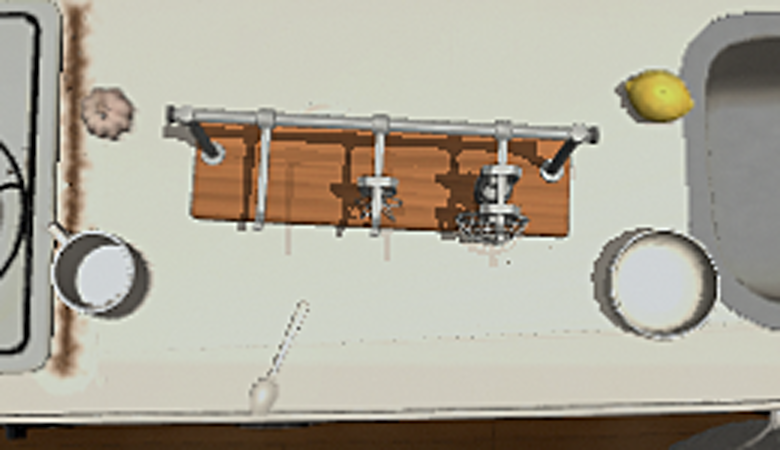

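The scene view shows the empty hook at the far left (root about px (330,161)), the whisk on the middle hook, and the strainer and infuser on the near right hook (root about px (377,208)). The mug is left of the rail, near (260,190). The top view agrees.

```bash
cat > fit.py <<'E'
from h import *
T=lambda p:(190+(p[0]+.5)/3-.5,150+(p[1]+.5)/3-.5)
S=lambda p:(210+(p[0]+.5)/4-.5,130+(p[1]+.5)/4-.5)
pts=dict(spare_root=((266,117),(480,125)),spare_tip=((259,227),(333,152)),wh_root=((381,123),(565,208)),wh_tip=((375,234),(422,240)),
cr_root=((503,128),(668,312)),cr_tip=((495,243),(515,350)),railL=((180,113),(428,70)),railR=((592,134),(755,393)),inf_eye=((500,172),(600,320)),str_eye=((500,210),(540,338)),whisk_eye=((377,182),(478,225)))
E
python3 - <<'E'
from fit import *
a,b=cam('top'),cam('scene')
for k,(t,s) in pts.items():
    p,e=tri(a,T(t),b,S(s)); print(k,p.round(1),round(e,1))
# mug rim from top
m=finder.regions_of('mug','top')[0]['region']
ys,xs=np.nonzero(m);print('mug top px',xs.min(),xs.max(),ys.min(),ys.max())
rim=T((97,273)); fl=T((97,273)); print('mug rim c',atz(a,rim,90).round(1))
ms=finder.regions_of('mug','scene')[0]['region'];ys,xs=np.nonzero(ms);print(xs.min(),xs.max(),ys.min(),ys.max())
print('mug rim scene',atz(b,S((195,193)),90).round(1))
E
```

```text
spare_root [596.1  95.4 198.5] 0.1
spare_tip [493.5 100.3 204.9] 3.3
wh_root [589.7 -11.8 196.4] 1.4
wh_tip [490.3  -7.1 202.1] 13.1
cr_root [ 582.5 -124.9  194.9] 0.7
cr_tip [ 481.7 -117.2  200.1] 16.1
railL [601.8 175.1 200.3] 1.9
railR [ 574.5 -207.1  199.8] 0.6
inf_eye [ 540.4 -120.5  201.5] 1.1
str_eye [ 504.7 -119.1  202. ] 0.4
whisk_eye [533.4  -7.2 199.7] 1.3
mug top px 207 238 225 256
mug rim c [464.4 275.5  90. ]
244 273 171 211
mug rim scene [467.7 277.8  90. ]
```

```bash
cat > ov.py <<'E'
from fit import *
yaw=-0.0713; Z=198.
ex=np.array([np.cos(yaw),np.sin(yaw),0]);ey=np.array([-np.sin(yaw),np.cos(yaw),0]);ez=np.array([0,0,1.])
def hook(o): return lambda P: o+np.asarray(P,float)@np.array([ex,ey,ez])
O={k:np.array([x,y,Z]) for k,(x,y) in dict(spare=(595.5,95.4),wh=(588.5,-11.8),cr=(580.5,-124.)).items()}
def lines(k):
    f=hook(O[k]); L=[]
    for y in(-4,4): L.append(f([[0,y,0],[-88,y,0],[-107,y,15]]))
    def loop(x): 
        for y in(-18,18): L.append(f([[x,y,-4],[x,y,-46]]))
        L.append(f([[x,-18,-4],[x,-12,4],[x,12,4],[x,18,-4]]))
    if k=='cr': loop(-74-4.5);loop(-36-4.5)
    return L
E
python3 - <<'E'
from ov import *
for n,(r,c,s) in dict(top=((175,240),(240,375),5),scene=((145,260),(280,400),6)).items():
    d=cam(n); im=cv2.resize(np.ascontiguousarray(d['image'][r[0]:r[1],c[0]:c[1],::-1]),None,fx=s,fy=s,interpolation=cv2.INTER_CUBIC)
    for k in O:
        for L in lines(k):
            q=((proj(d,L)-[c[0],r[0]]+.5)*s-.5).round().astype(int)
            cv2.polylines(im,[q],False,(0,0,255) ,1)
    cv2.imwrite(f'pics/ov_{n}.png',im)
E
```

```text
(no output)
```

View pics/ov_top.png

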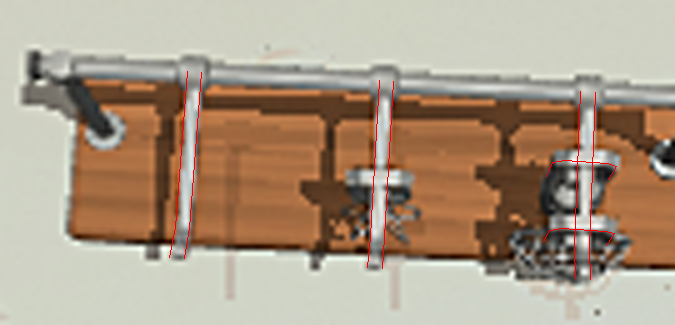

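View pics/ov_scene.png

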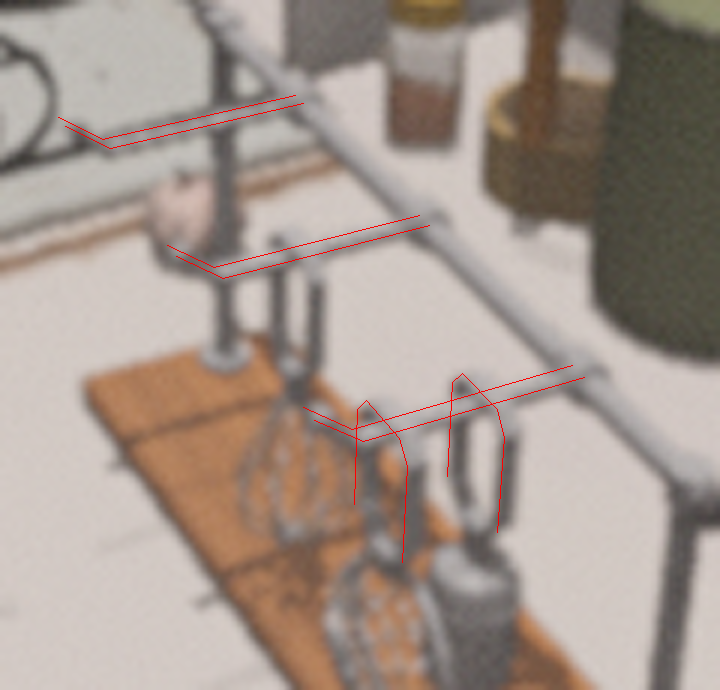

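The overlay fits to within about 2–4 mm, with bar tops near z ≈ 196. Each picture shows this: in the top view the model lines lie on all three hooks, and in the scene view they sit about 2 px high and left. Next I set up a helper that turns a target into tool-axis shifts.

```bash
cat > go.py <<'E'
import sys
from h import *
# target x y z and rail-aligned yaw
def rel(t,yaw=-0.0713):
    s=telemetry.get_state(); Rt=R.from_quat(s['eef_rot'])
    c,sn=np.cos(yaw),np.sin(yaw)
    Rg=R.from_matrix(np.array([[-c,-sn,0],[-sn,c,0],[0,0,-1]]).T.T)
    d=Rt.inv().apply(np.array(t)-s['tool_pos']); w=(Rt.inv()*Rg).as_rotvec(degrees=True)
    print('shift',d.round(1),'turn',w.round(1),'pos',s['tool_pos'].round(1),'w',round(s['gripper_width'],1),'F',s['force'].round(1),'t',s['time'])
if __name__=='__main__': rel([float(v) for v in sys.argv[1:4]])
E
python3 go.py 506 -119 290
```

```text
shift [-519.5 -557.4  -84.5] turn [ -0.    0.  -11.1] pos [150.5 555.  205.5] w 94.1 F [-0.5 -0.1 -0.5] t 1.6
```

jog_arm(commands=[{"tz": -50, "wz": -5}, {"tz": -84, "wz": -11.1}, {"tx": -519, "ty": -557, "tz": -84.5, "wz": -11.1}, {"tx": -519, "ty": -557, "tz": -84.5, "wz": -11.1}, {"tx": -519, "ty": -557, "tz": -84.5, "wz": -11.1}, {"tx": -519, "ty": -557, "tz": -84.5, "wz": -11.1}, {"tx": -519, "ty": -557, "tz": -84.5, "wz": -11.1}, {"tx": -519, "ty": -557, "tz": -84.5, "wz": -11.1}, {"tx": -519, "ty": -557, "tz": -84.5, "wz": -11.1}, {"tx": -519, "ty": -557, "tz": -84.5, "wz": -11.1}], jaw=68, squeeze=25)

```text
schema error: expected keys tx, ty, tz, wx, wy, wz
```

```bash
python3 go.py 506 -119 290
```

```text
shift [-519.5 -557.4  -84.5] turn [ -0.    0.  -11.1] pos [150.5 555.  205.5] w 94.1 F [-0.5 -0.1 -0.5] t 1.6
```

All keys are required.

jog_arm(commands=[{"tx": 0, "ty": 0, "tz": -50, "wx": 0, "wy": 0, "wz": -5}, {"tx": 0, "ty": 0, "tz": -84, "wx": 0, "wy": 0, "wz": -11.1}, {"tx": -519, "ty": -557, "tz": -84.5, "wx": 0, "wy": 0, "wz": -11.1}, {"tx": -519, "ty": -557, "tz": -84.5, "wx": 0, "wy": 0, "wz": -11.1}, {"tx": -519, "ty": -557, "tz": -84.5, "wx": 0, "wy": 0, "wz": -11.1}, {"tx": -519, "ty": -557, "tz": -84.5, "wx": 0, "wy": 0, "wz": -11.1}, {"tx": -519, "ty": -557, "tz": -84.5, "wx": 0, "wy": 0, "wz": -11.1}, {"tx": -519, "ty": -557, "tz": -84.5, "wx": 0, "wy": 0, "wz": -11.1}, {"tx": -519, "ty": -557, "tz": -84.5, "wx": 0, "wy": 0, "wz": -11.1}, {"tx": -519, "ty": -557, "tz": -84.5, "wx": 0, "wy": 0, "wz": -11.1}], jaw=68, squeeze=25)

```text
time: 2.6
tool_pos: [337.6, 199.4, 290.1]
eef_rot: [0.035, 0.999, 0.0, 0.001]
force: [0.5, 0.3, 0.5]
gripper_width: 63.8
```

```bash
python3 go.py 506 -119 290
```

```text
shift [-1.904e+02 -3.058e+02  2.000e-01] turn [0.  0.1 0. ] pos [337.6 199.4 290.1] w 63.8 F [0.5 0.3 0.5] t 2.6
```

jog_arm(commands=[{"tx": -190, "ty": -306, "tz": 0, "wx": 0, "wy": 0, "wz": 0}, {"tx": -190, "ty": -306, "tz": 0, "wx": 0, "wy": 0, "wz": 0}, {"tx": -190, "ty": -306, "tz": 0, "wx": 0, "wy": 0, "wz": 0}, {"tx": -190, "ty": -306, "tz": 0, "wx": 0, "wy": 0, "wz": 0}, {"tx": -190, "ty": -306, "tz": 0, "wx": 0, "wy": 0, "wz": 0}, {"tx": -190, "ty": -306, "tz": 0, "wx": 0, "wy": 0, "wz": 0}, {"tx": -190, "ty": -306, "tz": 0, "wx": 0, "wy": 0, "wz": 0}, {"tx": -190, "ty": -306, "tz": 0, "wx": 0, "wy": 0, "wz": 0}, {"tx": -190, "ty": -306, "tz": 60, "wx": 0, "wy": 0, "wz": 0}, {"tx": -190, "ty": -306, "tz": 60, "wx": 0, "wy": 0, "wz": 0}])

```text
time: 3.6
tool_pos: [501.4, -116.2, 224.6]
eef_rot: [0.036, 0.999, 0.002, -0.005]
force: [-0.5, 0.0, 0.8]
gripper_width: 64.5
```

```bash
python3 - <<'E'
from h import *
import go
go.rel([506,-119,152])
d=cam('top'); cv2.imwrite('pics/top2.png',cv2.resize(d['image'][150:260,300:420,::-1],None,fx=5,fy=5,interpolation=cv2.INTER_CUBIC))
d=cam('scene'); cv2.imwrite('pics/sc2.png',cv2.resize(d['image'][130:280,300:440,::-1],None,fx=4,fy=4,interpolation=cv2.INTER_CUBIC))
a=cv2.imread('pics/top2.png');b=cv2.imread('pics/sc2.png')
print(a.shape,b.shape)
E
```

```text
shift [-5.5 -2.7 72.5] turn [ 0.2 -0.6 -0. ] pos [ 501.4 -116.2  224.6] w 64.5 F [-0.5  0.   0.8] t 3.6
(550, 600, 3) (600, 560, 3)
```

View pics/sc2.png

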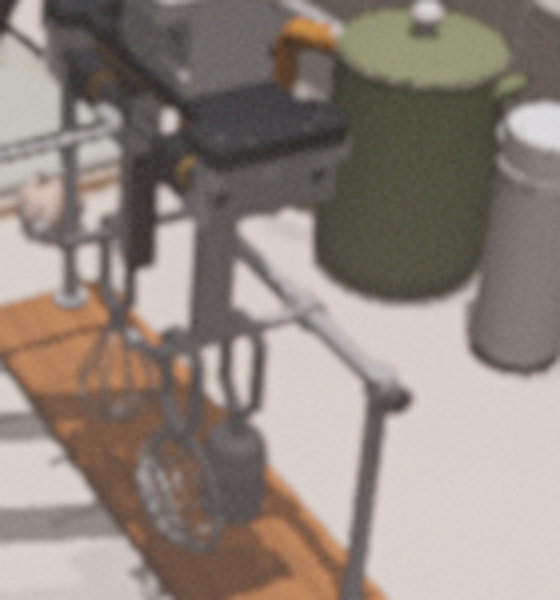

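The view shows the gripper above the crowded hook, with the near finger tip at about px (352,214) beside the strainer's eye at about (345,216). I'll settle, then read the pose again.

jog_arm(commands=[{"tx": 0, "ty": 0, "tz": 0, "wx": 0, "wy": 0, "wz": 0}, {"tx": 0, "ty": 0, "tz": 0, "wx": 0, "wy": 0, "wz": 0}, {"tx": 0, "ty": 0, "tz": 0, "wx": 0, "wy": 0, "wz": 0}])

```text
time: 4.0
tool_pos: [506.0, -117.5, 231.9]
eef_rot: [0.035, 0.999, -0.001, 0.002]
force: [0.1, 0.0, -0.4]
gripper_width: 63.9
```

```bash
python3 - <<'E'
from h import *
import go
go.rel([506,-119,152])
d=cam('scene');p=telemetry.get_state()['tool_pos']
c=np.array([.0712,.9975,0]);e=np.array([-.9975,.0712,0])
for sg in(-32.2,-44.5):
  for x in (-8,8): print(proj(d,p+c*sg+e*x).round(1))
cv2.imwrite('pics/sc3.png',cv2.resize(d['image'][190:260,320:400,::-1],None,fx=7,fy=7,interpolation=cv2.INTER_CUBIC))
E
```

```text
shift [ 0.2 -1.4 79.9] turn [-0.1  0.2  0.1] pos [ 506.  -117.5  231.9] w 63.9 F [ 0.1  0.  -0.4] t 4.0
[[356.5 209.2]]
[[349.4 211.3]]
[[359.7 212.6]]
[[352.5 214.7]]
```

View pics/sc3.png

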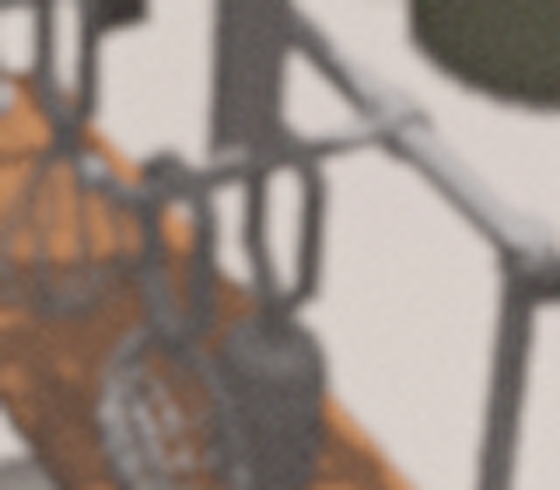

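The finger tip appears at px (350–361, ≈213), within about 1 px of its prediction, so the calibration holds. I'll descend and close.

jog_arm(commands=[{"tx": 0, "ty": -1.4, "tz": 30, "wx": 0, "wy": 0, "wz": 0}, {"tx": 0, "ty": -1.4, "tz": 55, "wx": 0, "wy": 0, "wz": 0}, {"tx": 0, "ty": -1.4, "tz": 75, "wx": 0, "wy": 0, "wz": 0}, {"tx": 0, "ty": -1.4, "tz": 80, "wx": 0, "wy": 0, "wz": 0}, {"tx": 0, "ty": -1.4, "tz": 80, "wx": 0, "wy": 0, "wz": 0}])

```text
time: 4.55
tool_pos: [504.6, -118.8, 149.6]
eef_rot: [0.035, 0.999, 0.0, -0.0]
force: [1.1, 0.0, 0.3]
gripper_width: 63.9
```

jog_arm(commands=[{"tx": 0, "ty": 0, "tz": 0, "wx": 0, "wy": 0, "wz": 0}, {"tx": 0, "ty": 0, "tz": 0, "wx": 0, "wy": 0, "wz": 0}, {"tx": 0, "ty": 0, "tz": 0, "wx": 0, "wy": 0, "wz": 0}, {"tx": 0, "ty": 0, "tz": 0, "wx": 0, "wy": 0, "wz": 0}, {"tx": 0, "ty": 0, "tz": 0, "wx": 0, "wy": 0, "wz": 0}, {"tx": 0, "ty": 0, "tz": 0, "wx": 0, "wy": 0, "wz": 0}], jaw=20, squeeze=25)

```text
time: 5.15
tool_pos: [505.4, -119.3, 150.6]
eef_rot: [0.036, 0.999, -0.0, 0.001]
force: [-1.1, -0.0, 4.5]
gripper_width: 36.1
```

```bash
python3 go.py 506 -119 152
```

```text
shift [-0.6  0.3 -1.4] turn [-0.   0.1  0. ] pos [ 505.4 -119.3  150.6] w 36.1 F [-1.1 -0.   4.5] t 5.15
```

Gripped at 36.1 mm, the loop's width. Now lift 27 mm and draw it out.

jog_arm(commands=[{"tx": 0, "ty": 0, "tz": -14, "wx": 0, "wy": 0, "wz": 0}, {"tx": 0, "ty": 0, "tz": -27, "wx": 0, "wy": 0, "wz": 0}, {"tx": 0, "ty": 0, "tz": -27, "wx": 0, "wy": 0, "wz": 0}, {"tx": 15, "ty": 0, "tz": -27, "wx": 0, "wy": 0, "wz": 0}, {"tx": 35, "ty": 0, "tz": -27, "wx": 0, "wy": 0, "wz": 0}, {"tx": 55, "ty": 0, "tz": -27, "wx": 0, "wy": 0, "wz": 0}, {"tx": 70, "ty": 0, "tz": -27, "wx": 0, "wy": 0, "wz": 0}, {"tx": 70, "ty": 0, "tz": -27, "wx": 0, "wy": 0, "wz": 0}, {"tx": 70, "ty": 0, "tz": -27, "wx": 0, "wy": 0, "wz": 0}])

```text
time: 6.05
tool_pos: [435.4, -114.1, 177.0]
eef_rot: [0.036, 0.999, -0.0, 0.001]
force: [0.4, -0.4, -1.2]
gripper_width: 36.0
```

```bash
python3 - <<'E'
from h import *
import go
go.rel([506,-119,152])
d=cam('scene')
cv2.imwrite('pics/sc4.png',cv2.resize(d['image'][130:280,270:430,::-1],None,fx=4,fy=4,interpolation=cv2.INTER_CUBIC))
E
```

```text
shift [-70.7   0.2  25.1] turn [-0.   0.1 -0. ] pos [ 435.4 -114.1  177. ] w 36.0 F [ 0.4 -0.4 -1.2] t 6.05
```

View pics/sc4.png

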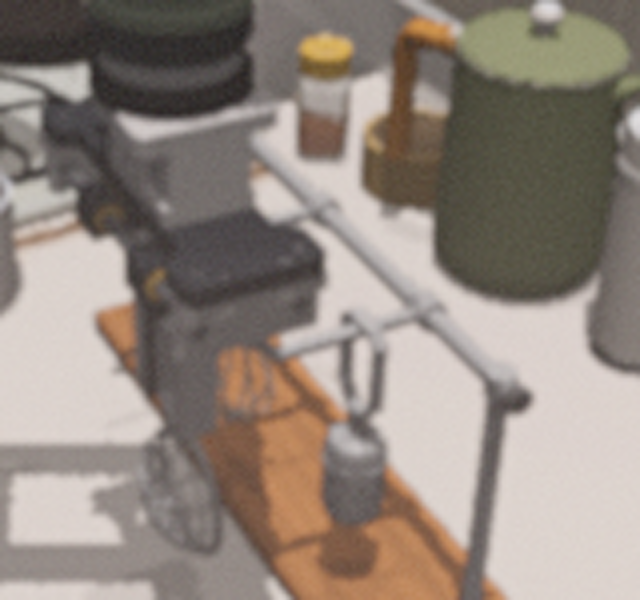

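The strainer is in the gripper at about px (315,252), clear of the hook, and the infuser still hangs at about (358,235). Next I traverse 220 mm along the rail.

jog_arm(commands=[{"tx": 0, "ty": 25, "tz": 0, "wx": 0, "wy": 0, "wz": 0}, {"tx": 0, "ty": 65, "tz": 0, "wx": 0, "wy": 0, "wz": 0}, {"tx": 0, "ty": 105, "tz": 0, "wx": 0, "wy": 0, "wz": 0}, {"tx": 0, "ty": 145, "tz": 0, "wx": 0, "wy": 0, "wz": 0}, {"tx": 0, "ty": 180, "tz": 0, "wx": 0, "wy": 0, "wz": 0}, {"tx": 0, "ty": 205, "tz": 0, "wx": 0, "wy": 0, "wz": 0}, {"tx": 0, "ty": 220, "tz": 0, "wx": 0, "wy": 0, "wz": 0}, {"tx": 0, "ty": 220, "tz": 0, "wx": 0, "wy": 0, "wz": 0}, {"tx": 0, "ty": 220, "tz": 0, "wx": 0, "wy": 0, "wz": 0}])

```text
time: 7.0
tool_pos: [451.0, 105.4, 176.6]
eef_rot: [0.035, 0.999, -0.0, -0.0]
force: [0.2, -0.4, -1.4]
gripper_width: 35.9
```

```bash
python3 - <<'E'
from h import *
import go
yaw=-.0713;ex=np.array([np.cos(yaw),np.sin(yaw)]);ey=np.array([-np.sin(yaw),np.cos(yaw)])
p=telemetry.get_state()['tool_pos'][:2]
for o in ((595.5,95.4),): print('local',(p-o)@ex,(p-o)@ey)
print('at cr was y',(np.array([505.4,-119.3])-[580.5,-124])@ey)
go.rel([506,-119,152])
d=cam('top')
cv2.imwrite('pics/top5.png',cv2.resize(d['image'][160:260,230:340,::-1],None,fx=6,fy=6,interpolation=cv2.INTER_CUBIC))
E
```

```text
local -144.82399011113696 -0.3099263643889187
at cr was y -0.6620358844938607
shift [ -70.5 -220.    24.7] turn [-0.  -0.   0.1] pos [451.  105.4 176.6] w 35.9 F [ 0.2 -0.4 -1.4] t 7.0
```

View pics/top5.png

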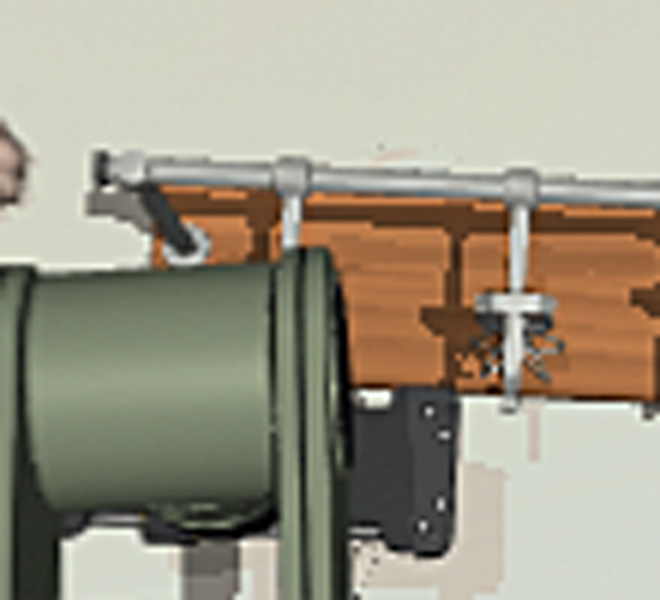

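The top view has the arm over the spare hook, whose clip shows at about px (278,189). By the numbers the tool is 0.3 mm off the hook's line, so I insert.

jog_arm(commands=[{"tx": -15, "ty": 0, "tz": 0, "wx": 0, "wy": 0, "wz": 0}, {"tx": -30, "ty": 0, "tz": 0, "wx": 0, "wy": 0, "wz": 0}, {"tx": -45, "ty": 0, "tz": 0, "wx": 0, "wy": 0, "wz": 0}, {"tx": -60, "ty": 0, "tz": 0, "wx": 0, "wy": 0, "wz": 0}, {"tx": -72, "ty": 0, "tz": 0, "wx": 0, "wy": 0, "wz": 0}, {"tx": -80, "ty": 0, "tz": 0, "wx": 0, "wy": 0, "wz": 0}, {"tx": -80, "ty": 0, "tz": 0, "wx": 0, "wy": 0, "wz": 0}, {"tx": -80, "ty": 0, "tz": 0, "wx": 0, "wy": 0, "wz": 0}])

```text
time: 7.85
tool_pos: [530.0, 99.5, 176.5]
eef_rot: [0.036, 0.999, -0.0, -0.0]
force: [-0.9, 0.1, -0.9]
gripper_width: 36.0
```

```bash
python3 - <<'E'
from h import *
import go
go.rel([506,-119,150.6])
d=cam('scene')
cv2.imwrite('pics/sc6.png',cv2.resize(d['image'][120:230,270:380,::-1],None,fx=5,fy=5,interpolation=cv2.INTER_CUBIC))
E
```

```text
shift [   8.3 -219.7   25.9] turn [-0.  -0.1 -0. ] pos [530.   99.5 176.5] w 36.0 F [-0.9  0.1 -0.9] t 7.85
```

View pics/sc6.png

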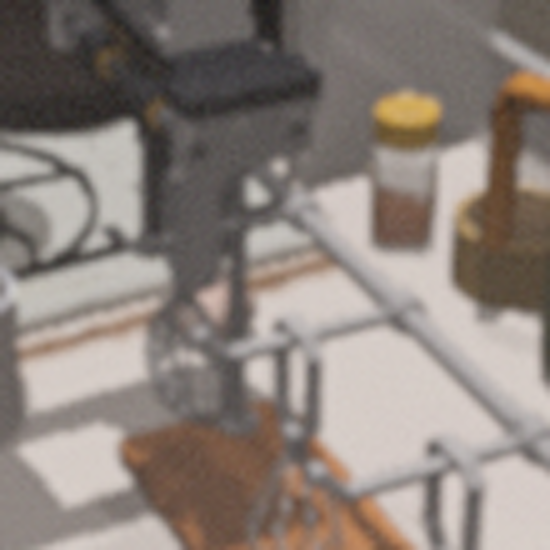

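The tip of the spare hook shows at about px (294,168), left of the finger, so the bar passes through the eye and the forces are small. I lower it now.

jog_arm(commands=[{"tx": 0, "ty": 0, "tz": 8, "wx": 0, "wy": 0, "wz": 0}, {"tx": 0, "ty": 0, "tz": 16, "wx": 0, "wy": 0, "wz": 0}, {"tx": 0, "ty": 0, "tz": 22, "wx": 0, "wy": 0, "wz": 0}, {"tx": 0, "ty": 0, "tz": 25, "wx": 0, "wy": 0, "wz": 0}, {"tx": 0, "ty": 0, "tz": 26, "wx": 0, "wy": 0, "wz": 0}, {"tx": 0, "ty": 0, "tz": 26, "wx": 0, "wy": 0, "wz": 0}])

```text
time: 8.5
tool_pos: [530.5, 99.8, 150.7]
eef_rot: [0.035, 0.999, -0.0, 0.0]
force: [0.8, -0.0, -1.2]
gripper_width: 35.7
```

jog_arm(commands=[{"tx": 0, "ty": 0, "tz": 1, "wx": 0, "wy": 0, "wz": 0}, {"tx": 0, "ty": 0, "tz": 2, "wx": 0, "wy": 0, "wz": 0}, {"tx": 0, "ty": 0, "tz": 2, "wx": 0, "wy": 0, "wz": 0}])

```text
time: 8.8
tool_pos: [530.7, 99.8, 150.6]
eef_rot: [0.035, 0.999, -0.0, 0.0]
force: [-4.8, 0.2, 9.6]
gripper_width: 35.8
```

It now bears on the hook with 9.6 N upward. Release.

jog_arm(commands=[{"tx": 0, "ty": 0, "tz": -1, "wx": 0, "wy": 0, "wz": 0}, {"tx": 0, "ty": 0, "tz": -1, "wx": 0, "wy": 0, "wz": 0}, {"tx": 0, "ty": 0, "tz": -1, "wx": 0, "wy": 0, "wz": 0}, {"tx": 0, "ty": 0, "tz": -1, "wx": 0, "wy": 0, "wz": 0}, {"tx": 0, "ty": 0, "tz": -1, "wx": 0, "wy": 0, "wz": 0}, {"tx": 0, "ty": 0, "tz": -1, "wx": 0, "wy": 0, "wz": 0}, {"tx": 0, "ty": 0, "tz": -1, "wx": 0, "wy": 0, "wz": 0}], jaw=68)

```text
time: 9.5
tool_pos: [530.3, 99.8, 149.6]
eef_rot: [0.036, 0.999, -0.0, -0.0]
force: [0.3, 0.3, -0.3]
gripper_width: 64.0
```

jog_arm(commands=[{"tx": 0, "ty": 0, "tz": -30, "wx": 0, "wy": 0, "wz": 0}, {"tx": 0, "ty": 0, "tz": -75, "wx": 0, "wy": 0, "wz": 0}, {"tx": 0, "ty": 0, "tz": -100, "wx": 0, "wy": 0, "wz": 0}, {"tx": 0, "ty": -40, "tz": -100, "wx": 0, "wy": 0, "wz": 0}, {"tx": 0, "ty": -85, "tz": -100, "wx": 0, "wy": 0, "wz": 0}, {"tx": 0, "ty": -130, "tz": -100, "wx": 0, "wy": 0, "wz": 0}, {"tx": 0, "ty": -175, "tz": -100, "wx": 0, "wy": 0, "wz": 0}, {"tx": 0, "ty": -205, "tz": -100, "wx": 0, "wy": 0, "wz": 0}, {"tx": 0, "ty": -220, "tz": -100, "wx": 0, "wy": 0, "wz": 0}, {"tx": 0, "ty": -220, "tz": -100, "wx": 0, "wy": 0, "wz": 0}])

```text
time: 10.5
tool_pos: [514.6, -121.0, 249.6]
eef_rot: [0.037, 0.999, 0.0, -0.0]
force: [0.1, 1.3, -0.8]
gripper_width: 64.0
```

```bash
python3 - <<'E'
from h import *
import go
# infuser grip: 38 mm behind the strainer's
go.rel([505.5+38*.9975,-119.3-38*.0712,151])
d=cam('scene')
cv2.imwrite('pics/sc7.png',cv2.resize(d['image'][120:270,250:400,::-1],None,fx=4,fy=4,interpolation=cv2.INTER_CUBIC))
E
```

```text
shift [-28.8   1.1  98.6] turn [ 0.  -0.  -0.2] pos [ 514.6 -121.   249.6] w 64.0 F [ 0.1  1.3 -0.8] t 10.5
```

View pics/sc7.png

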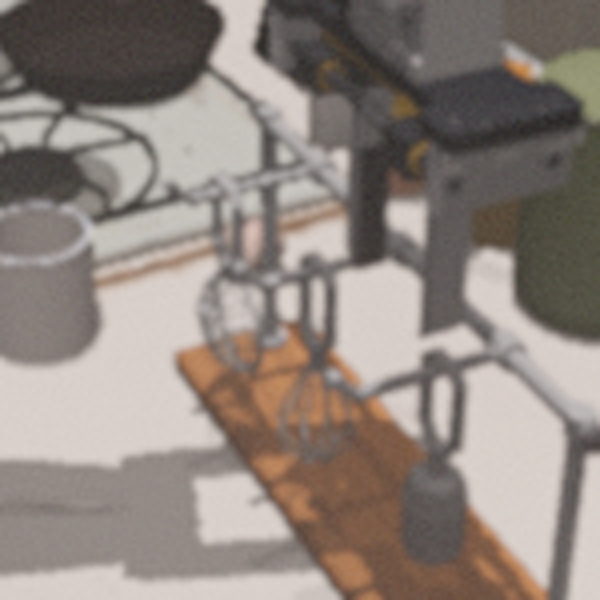

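The strainer hangs on the spare hook, its eye at about px (306,166). The infuser is on its hook at about (359,212), with the whisk between them. I go down on the infuser next.

jog_arm(commands=[{"tx": -15, "ty": 1, "tz": 0, "wx": 0, "wy": 0, "wz": 0}, {"tx": -27.5, "ty": 1, "tz": 0, "wx": 0, "wy": 0, "wz": 0}, {"tx": -27.5, "ty": 1, "tz": 0, "wx": 0, "wy": 0, "wz": 0}, {"tx": -27.5, "ty": 1, "tz": 30, "wx": 0, "wy": 0, "wz": 0}, {"tx": -27.5, "ty": 1, "tz": 60, "wx": 0, "wy": 0, "wz": 0}, {"tx": -27.5, "ty": 1, "tz": 88, "wx": 0, "wy": 0, "wz": 0}, {"tx": -27.5, "ty": 1, "tz": 97, "wx": 0, "wy": 0, "wz": 0}, {"tx": -27.5, "ty": 1, "tz": 98, "wx": 0, "wy": 0, "wz": 0}, {"tx": -27.5, "ty": 1, "tz": 98, "wx": 0, "wy": 0, "wz": 0}])

```text
time: 11.45
tool_pos: [543.0, -120.6, 152.8]
eef_rot: [0.035, 0.999, -0.0, 0.001]
force: [0.2, -0.8, 0.1]
gripper_width: 63.8
```

jog_arm(commands=[{"tx": 0, "ty": 0, "tz": 0, "wx": 0, "wy": 0, "wz": 0}, {"tx": 0, "ty": 0, "tz": 0, "wx": 0, "wy": 0, "wz": 0}, {"tx": 0, "ty": 0, "tz": 0, "wx": 0, "wy": 0, "wz": 0}, {"tx": 0, "ty": 0, "tz": 0, "wx": 0, "wy": 0, "wz": 0}, {"tx": 0, "ty": 0, "tz": 0, "wx": 0, "wy": 0, "wz": 0}, {"tx": 0, "ty": 0, "tz": 0, "wx": 0, "wy": 0, "wz": 0}], jaw=20, squeeze=25)

```text
time: 12.05
tool_pos: [542.7, -120.9, 152.5]
eef_rot: [0.036, 0.999, -0.0, 0.001]
force: [-0.5, -0.5, 3.4]
gripper_width: 36.2
```

```bash
python3 go.py 466 277 240
```

```text
shift [104.7 391.4 -87.9] turn [-0.   0.1  0. ] pos [ 542.7 -120.9  152.5] w 36.2 F [-0.5 -0.5  3.4] t 12.05
```

jog_arm(commands=[{"tx": 0, "ty": 0, "tz": -14, "wx": 0, "wy": 0, "wz": 0}, {"tx": 0, "ty": 0, "tz": -27, "wx": 0, "wy": 0, "wz": 0}, {"tx": 0, "ty": 0, "tz": -27, "wx": 0, "wy": 0, "wz": 0}, {"tx": 20, "ty": 0, "tz": -27, "wx": 0, "wy": 0, "wz": 0}, {"tx": 45, "ty": 0, "tz": -27, "wx": 0, "wy": 0, "wz": 0}, {"tx": 75, "ty": 0, "tz": -27, "wx": 0, "wy": 0, "wz": 0}, {"tx": 105, "ty": 0, "tz": -27, "wx": 0, "wy": 0, "wz": 0}, {"tx": 125, "ty": 0, "tz": -30, "wx": 0, "wy": 0, "wz": 0}, {"tx": 130, "ty": 0, "tz": -90, "wx": 0, "wy": 0, "wz": 0}, {"tx": 130, "ty": 0, "tz": -90, "wx": 0, "wy": 0, "wz": 0}])

```text
time: 13.05
tool_pos: [413.7, -112.1, 245.5]
eef_rot: [0.036, 0.999, -0.001, 0.003]
force: [1.4, -0.3, 0.5]
gripper_width: 35.9
```

```bash
python3 - <<'E'
from h import *
import go
go.rel([466,277,240])
d=cam('top')
c=(195,270);r=(210,270)
im=cv2.resize(np.ascontiguousarray(d['image'][r[0]:r[1],c[0]:c[1],::-1]),None,fx=8,fy=8,interpolation=cv2.INTER_CUBIC)
a=np.linspace(0,2*np.pi,60)
for z,rr in((90,42),(90,38),(5,38)):
    P=np.c_[466+rr*np.cos(a),277+rr*np.sin(a),np.full(60,z)]
    cv2.polylines(im,[((proj(d,P)-[c[0],r[0]]+.5)*8-.5).round().astype(int)],True,(0,0,255),1)
cv2.imwrite('pics/mug8.png',im)
E
```

```text
shift [-24.4 391.9   4.6] turn [-0.2  0.4 -0. ] pos [ 413.7 -112.1  245.5] w 35.9 F [ 1.4 -0.3  0.5] t 13.05
```

View pics/mug8.png

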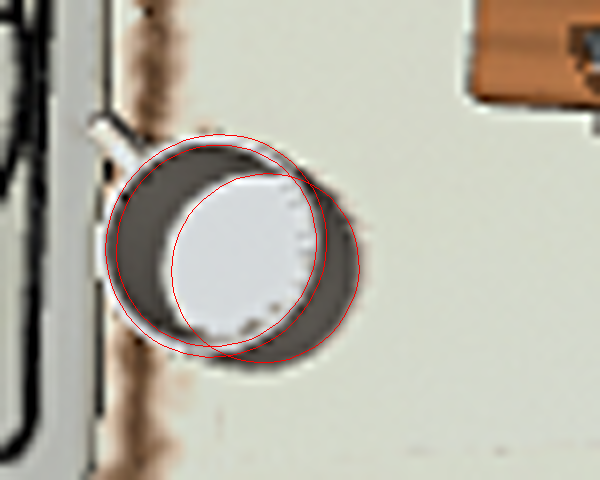

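The mug's rim circle fits the prediction at (466,277) to about 1–2 mm; the rim centre is near px (222,241). I carry the infuser over.

jog_arm(commands=[{"tx": 0, "ty": 30, "tz": 0, "wx": 0, "wy": 0, "wz": 0}, {"tx": 0, "ty": 75, "tz": 0, "wx": 0, "wy": 0, "wz": 0}, {"tx": 0, "ty": 120, "tz": 0, "wx": 0, "wy": 0, "wz": 0}, {"tx": 0, "ty": 165, "tz": 0, "wx": 0, "wy": 0, "wz": 0}, {"tx": 0, "ty": 210, "tz": 0, "wx": 0, "wy": 0, "wz": 0}, {"tx": -6, "ty": 255, "tz": 0, "wx": 0, "wy": 0, "wz": 0}, {"tx": -12, "ty": 300, "tz": 0, "wx": 0, "wy": 0, "wz": 0}, {"tx": -18, "ty": 340, "tz": 0, "wx": 0, "wy": 0, "wz": 0}, {"tx": -24, "ty": 372, "tz": 0, "wx": 0, "wy": 0, "wz": 0}, {"tx": -24, "ty": 391, "tz": 0, "wx": 0, "wy": 0, "wz": 0}])

```text
time: 14.1
tool_pos: [464.9, 279.7, 240.7]
eef_rot: [0.034, 0.999, 0.0, -0.0]
force: [0.6, 0.2, 0.1]
gripper_width: 35.9
```

jog_arm(commands=[{"tx": 0, "ty": 0, "tz": 0, "wx": 0, "wy": 0, "wz": 0}, {"tx": 0, "ty": 0, "tz": 0, "wx": 0, "wy": 0, "wz": 0}, {"tx": 0, "ty": 0, "tz": 0, "wx": 0, "wy": 0, "wz": 0}])

```text
time: 14.4
tool_pos: [464.3, 276.0, 241.3]
eef_rot: [0.036, 0.999, -0.0, -0.0]
force: [-0.0, -0.1, -0.1]
gripper_width: 36.1
```

```bash
python3 - <<'E'
from h import *
import go
go.rel([466,277,97])
d=cam('scene')
for P in ([466,277,5],[466,277,90],telemetry.get_state()['tool_pos']-[0,0,88]): print(proj(d,P).round(1))
cv2.imwrite('pics/sc9.png',cv2.resize(d['image'][90:230,210:350,::-1],None,fx=4,fy=4,interpolation=cv2.INTER_CUBIC))
E
```

```text
shift [ -1.7   1.2 144.3] turn [-0. -0. -0.] pos [464.3 276.  241.3] w 36.1 F [-0.  -0.1 -0.1] t 14.4
[[260.4 202.5]]
[[257.9 178.2]]
[[255.5 158.9]]
```

View pics/sc9.png

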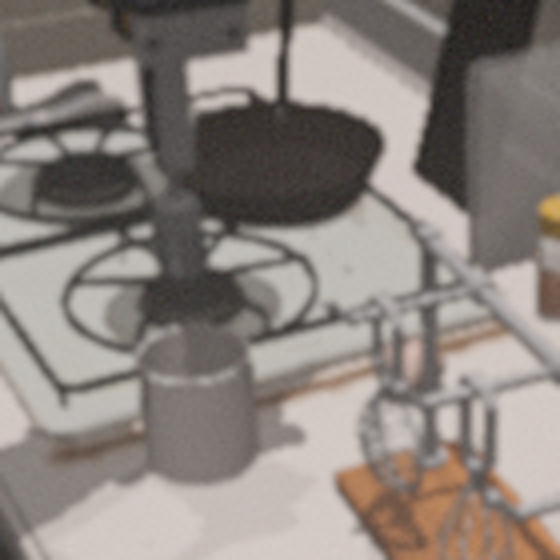

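The capsule bottom is at about px (256,161), straight above the mug's rim centre at about (258,178), as predicted. I lower it.

jog_arm(commands=[{"tx": -1.7, "ty": 1.2, "tz": 30, "wx": 0, "wy": 0, "wz": 0}, {"tx": -1.7, "ty": 1.2, "tz": 60, "wx": 0, "wy": 0, "wz": 0}, {"tx": -1.7, "ty": 1.2, "tz": 90, "wx": 0, "wy": 0, "wz": 0}, {"tx": -1.7, "ty": 1.2, "tz": 115, "wx": 0, "wy": 0, "wz": 0}, {"tx": -1.7, "ty": 1.2, "tz": 130, "wx": 0, "wy": 0, "wz": 0}, {"tx": -1.7, "ty": 1.2, "tz": 138, "wx": 0, "wy": 0, "wz": 0}, {"tx": -1.7, "ty": 1.2, "tz": 142, "wx": 0, "wy": 0, "wz": 0}, {"tx": -1.7, "ty": 1.2, "tz": 142, "wx": 0, "wy": 0, "wz": 0}, {"tx": -1.7, "ty": 1.2, "tz": 142, "wx": 0, "wy": 0, "wz": 0}])

```text
time: 15.35
tool_pos: [467.0, 278.1, 100.8]
eef_rot: [0.036, 0.999, 0.0, 0.001]
force: [-0.0, 0.6, -0.2]
gripper_width: 36.1
```

jog_arm(commands=[{"tx": 0, "ty": 0, "tz": 2, "wx": 0, "wy": 0, "wz": 0}, {"tx": 0, "ty": 0, "tz": 3, "wx": 0, "wy": 0, "wz": 0}, {"tx": 0, "ty": 0, "tz": 3, "wx": 0, "wy": 0, "wz": 0}])

```text
time: 15.65
tool_pos: [466.1, 278.1, 96.9]
eef_rot: [0.035, 0.999, 0.0, 0.0]
force: [-0.4, 0.2, -0.4]
gripper_width: 35.6
```

jog_arm(commands=[{"tx": 0, "ty": 0, "tz": 1, "wx": 0, "wy": 0, "wz": 0}, {"tx": 0, "ty": 0, "tz": 2, "wx": 0, "wy": 0, "wz": 0}, {"tx": 0, "ty": 0, "tz": 2, "wx": 0, "wy": 0, "wz": 0}])

```text
time: 15.95
tool_pos: [465.9, 277.9, 94.5]
eef_rot: [0.036, 0.999, -0.0, -0.0]
force: [-0.5, 0.4, -0.2]
gripper_width: 35.9
```

jog_arm(commands=[{"tx": 0, "ty": 0, "tz": 1, "wx": 0, "wy": 0, "wz": 0}, {"tx": 0, "ty": 0, "tz": 1, "wx": 0, "wy": 0, "wz": 0}])

```text
time: 16.15
tool_pos: [466.0, 277.9, 93.5]
eef_rot: [0.036, 0.999, -0.0, -0.0]
force: [0.2, -0.7, -0.9]
gripper_width: 36.0
```

The capsule bottom is about 1–5 mm above the floor and the finger tips are above the rim. I open and withdraw straight up.

jog_arm(commands=[{"tx": 0, "ty": 0, "tz": 0, "wx": 0, "wy": 0, "wz": 0}, {"tx": 0, "ty": 0, "tz": 0, "wx": 0, "wy": 0, "wz": 0}, {"tx": 0, "ty": 0, "tz": 0, "wx": 0, "wy": 0, "wz": 0}, {"tx": 0, "ty": 0, "tz": 0, "wx": 0, "wy": 0, "wz": 0}, {"tx": 0, "ty": 0, "tz": 0, "wx": 0, "wy": 0, "wz": 0}, {"tx": 0, "ty": 0, "tz": 0, "wx": 0, "wy": 0, "wz": 0}, {"tx": 0, "ty": 0, "tz": 0, "wx": 0, "wy": 0, "wz": 0}, {"tx": 0, "ty": 0, "tz": 0, "wx": 0, "wy": 0, "wz": 0}], jaw=85)

```text
time: 16.95
tool_pos: [466.0, 278.0, 93.7]
eef_rot: [0.036, 0.999, -0.0, -0.0]
force: [-0.2, -0.5, 0.2]
gripper_width: 79.9
```

jog_arm(commands=[{"tx": 0, "ty": 0, "tz": -15, "wx": 0, "wy": 0, "wz": 0}, {"tx": 0, "ty": 0, "tz": -35, "wx": 0, "wy": 0, "wz": 0}, {"tx": 0, "ty": 0, "tz": -70, "wx": 0, "wy": 0, "wz": 0}, {"tx": 0, "ty": 0, "tz": -110, "wx": 0, "wy": 0, "wz": 0}, {"tx": 0, "ty": 0, "tz": -150, "wx": 0, "wy": 0, "wz": 0}, {"tx": 60, "ty": 0, "tz": -180, "wx": 0, "wy": 0, "wz": 0}, {"tx": 100, "ty": 0, "tz": -180, "wx": 0, "wy": 0, "wz": 0}, {"tx": 110, "ty": 0, "tz": -180, "wx": 0, "wy": 0, "wz": 0}, {"tx": 110, "ty": 0, "tz": -180, "wx": 0, "wy": 0, "wz": 0}, {"tx": 110, "ty": 0, "tz": -180, "wx": 0, "wy": 0, "wz": 0}])

```text
time: 17.95
tool_pos: [356.8, 285.7, 273.4]
eef_rot: [0.035, 0.999, -0.0, 0.0]
force: [1.6, -0.1, -0.1]
gripper_width: 80.0
```

```bash
python3 - <<'E'
from h import *
print(telemetry.get_state()['force'],telemetry.get_state()['time'])
d=cam('scene'); a=cv2.resize(d['image'][110:260,220:380,::-1],None,fx=4,fy=4,interpolation=cv2.INTER_CUBIC)
cv2.imwrite('pics/sc10.png',a)
E
```

```text
[ 1.59291018 -0.09519875 -0.13213285] 17.95
```

The picture limit is reached, so I check by numbers instead.

jog_arm(commands=[{"tx": 0, "ty": 0, "tz": 0, "wx": 0, "wy": 0, "wz": 0}, {"tx": 0, "ty": 0, "tz": 0, "wx": 0, "wy": 0, "wz": 0}, {"tx": 0, "ty": 0, "tz": 0, "wx": 0, "wy": 0, "wz": 0}, {"tx": 0, "ty": 0, "tz": 0, "wx": 0, "wy": 0, "wz": 0}, {"tx": 0, "ty": 0, "tz": 0, "wx": 0, "wy": 0, "wz": 0}])

```text
time: 18.5
tool_pos: [356.5, 285.7, 273.6]
eef_rot: [0.036, 0.999, -0.0, -0.0]
force: [0.9, 0.2, 0.8]
gripper_width: 80.0
```

```bash
python3 - <<'E'
from h import *
ims={}
for n in ['scene','top']:
    d=cam(n); ims[n]=d
    for t in ['strainer','tea_infuser','whisk','mug','rice_bowl','lemon','garlic','teaspoon_left']:
        print(n,t,[(round(x['p'],2),np.round(x['bbox']).tolist()) for x in finder.regions_of(t,n)[:2]])
d=ims['scene']
print('expected upright infuser eye top',proj(d,[466,278,141]).round(),'loop bottom',proj(d,[466,278,82]).round(),'rim',proj(d,[466,277,90]).round())
old=cv2.imread('pics/scene0.png').astype(int)[:,:,::-1]
m=(np.abs(d['image'].astype(int)-old).sum(2)>120)[140:215,235:290]
for r in m[::2]: print(''.join('#' if v else '.' for v in r))
E
```

```text
scene strainer [(0.83, [308.0, 190.0, 18.0, 50.0])]
scene tea_infuser [(0.45, [258.0, 173.0, 5.0, 24.0])]
scene whisk [(0.76, [330.0, 211.0, 15.0, 51.0]), (0.72, [331.0, 184.0, 49.0, 14.0])]
scene mug [(0.6, [259.0, 194.0, 31.0, 39.0])]
scene rice_bowl [(0.92, [370.0, 344.0, 61.0, 59.0])]
scene lemon [(0.77, [453.0, 310.0, 29.0, 31.0]), (0.19, [331.0, 184.0, 49.0, 14.0])]
scene garlic [(0.45, [314.0, 181.0, 4.0, 12.0]), (0.28, [257.0, 172.0, 9.0, 22.0])]
scene teaspoon_left [(0.64, [258.0, 247.0, 46.0, 7.0]), (0.23, [332.0, 187.0, 49.0, 12.0])]
top strainer [(0.47, [280.0, 216.0, 23.0, 16.0])]
top tea_infuser [(0.75, [222.0, 242.0, 17.0, 12.0])]
top whisk [(0.69, [317.0, 213.0, 9.0, 12.0])]
top mug [(0.98, [221.0, 237.0, 28.0, 31.0])]
top rice_bowl [(0.55, [412.0, 240.0, 37.0, 37.0])]
top lemon [(0.69, [412.0, 182.0, 22.0, 17.0])]
top garlic [(0.58, [224.0, 190.0, 16.0, 17.0])]
top teaspoon_left [(0.44, [283.0, 271.0, 21.0, 37.0])]
expected upright infuser eye top [[256. 162.]] loop bottom [[258. 180.]] rim [[258. 178.]]
.......................................................
.......
[... 1364 characters left out ...]
............................
.......................................................
.......................................................
........###............................................
.#########.............................................
###########............................................
############...........................................
############...........................................
#############..........................................
############...........................................
#####..................................................
.......................................................
.......................................................
```

```bash
python3 -c "
from plant import workorder; print(workorder.sign_off())"
```

```text
the job is handed in; nothing more can be done
None
```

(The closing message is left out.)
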